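Sort the torch parts and hold the barrel seated in the V-gauge

ROBOT

A 6-joint arm with a two-finger parallel gripper is mounted at the origin on the work surface. World frame = base frame: x ahead of the robot, y to its left, z up, the work surface at z = 0. Lengths are in mm, angles in rad, forces in N, time in s.
With the tool pointing down it reaches from about 275 to 1000 mm from the base axis. Payload 8.4 kg.
Tool frame: the origin (TCP) lies midway between the tips of the shut fingers; the grasp point (between the pads) lies grip_depth behind it (grip_depth is the distance from the TCP to the grasp point, in mm); z points along the fingers, y is the line along which they close (so a half turn about z gives the same grasp; the last joint's range is limited). The gripper opens to 85 mm and grips with 20 to 120 N. Pads are 22 mm wide; open, the fingers measure 114 mm over their backs; the gripper's body (76 mm by 85 mm) begins 54 mm behind the grasp point. The pads swing forward as they close: fully open they stand 13 mm farther back than shut.
Start: joints at [1.199, 0.353, 1.633, -0, 1.155, -0.002], TCP at [225.892, 582.753, 231.281] pointing down, gripper open.
Joint ranges: [-2.63, 2.63], [-0.92, 2.1], [0.06, 2.66], [-1.3, 4.44], [0, 2.69], [-3.02, 3.02]. Speed limits (rad/s): [2.22, 2.22, 2.79, 3.14, 3.14, 3.14].

INTERFACE

Orientations are given as [roll, pitch, yaw] about the fixed x, y, z axes, in that order (R = Rz(yaw) Ry(pitch) Rx(roll)).
In Python, from rig import * gives the robot as it stands.
- The arm moves only by the shell command python3 -m creep 'ROWS' [FORCE]. ROWS is JSON, a list of rows, each an object of numbers: "x", "y", "z": the shift along the tool's x, y, z in mm; "rx", "ry", "rz": the turn, a rotation vector about the tool's x, y, z in rad; "hand": the finger opening in mm, from 0 to 85.4. A call has 1 to 20 rows; each row shifts and turns the commanded pose from where the row before left it, along the tool's axes as they then stand; what a row does not reach is not made up. A row lasts 1/8 s, in which the tool goes at most 62.5 mm and 10.7 degrees, less where a joint would pass 70% of its speed; a pose out of reach is approached as far as the arm can. A call with a gripper value outside its range is refused whole. The fingers move at their own pace and stop on an object; FORCE is the grip in N (left out, the last holds). Time passes only in rows, so rows that do not move let the fingers close. It gives the time, the measured TCP pose, the force, the opening and the grip force at its end, in the units of the state.
- sense(): the state, without advancing time (a new reading comes with each control period).
- grab_frame(name): name is "scene" or "top" or "wrist"; returns the picture (384x512x3 uint8, red, green, blue); there is no depth.
- get_calibration(name): a dict with "K" (3x3 intrinsics, pixels), "R" (3x3) and "t" (3): a world point X has camera coordinates R X + t. Camera axes: x right, y down, z forward; pixel columns grow to the right and rows downward; lengths in mm; the calibration is good to about 2 mm. The wrist camera is an equidistant fisheye: a pixel r from the principal point sees the ray r / f radians off the axis. A picture is of the moment at which its call begins: read the wrist's pose just before it. get_calibration takes no time and is no camera call; for the wrist camera it gives the pose at the moment of the call.
- sign_off(): hands the job in; it is judged then, once.
The state is a dict: "clock": time; "qpos": joint angles; "qvel": joint speeds; "joint_efforts": joint torques, N m; "eef_pos": TCP position; "tcp_rot": TCP orientation; "contact_force": force on the tool from outside, world axes, zero at the start; "wrist_torque": the same for the moment, N m; "opening": opening from 0.0 (shut) to 1.0 (fully open); "grasp_force": force on a finger pad.
Only numpy, scipy, OpenCV 4.12 (cv2) and the standard library are available. Lean on these libraries where they do the work, as an engineer would, in place of code of your own. Each camera call takes 0.05 s, during which the arm holds its last target. There are 200 camera calls.

TASK

The steel tray came in with mixed torch parts: put the tail cap in the bin with the other tail caps and the bezel ring in the bin with the other bezel rings, and set the torch barrel lengthwise, midway along, in the two V-rests of the bench gauge, pressed down against the gauge's sprung plunger until it bears on both faces of the Vs. Finish while still holding the barrel pressed down there, without letting go. Leave the notebook and the tape dispenser where they are.

Things in the scene. Friction and masses are not known exactly. Their poses are not given: they have to be found in the camera images.
- tray: Fixed stainless tray, 250 x 290 mm, rim 20 mm high, walls and floor 3 mm thick. Origin: centre of its underside, z up; the three mixed parts lie on its floor.
- tail_cap: Loose tail cap in the tray: a solid grooved aluminium disc, 34 mm diameter, 22 mm high, with a flat black rubber button (to 24.5 mm) on top, about 30 g. Stands on its flat face. Origin: centre of its underside, z up.
- bezel_ring: Loose bezel ring in the tray: a plain open aluminium ring, 40 mm outside and 29 mm inside diameter, 16 mm high, about 25 g. Lies flat. Origin: centre of its underside, z up.
- barrel: Loose torch barrel lying in the tray: aluminium tube, 30 mm diameter, 148 mm long, about 100 g, five dark grooves round its middle. A 12 mm long hexagonal anti-roll collar, 30 mm across flats, sits near each end (56 to 68 mm from the middle); beyond them short 27 mm threads. Both ends are alike. Origin: on the axis at mid-length; x runs along the tube; y and z have no fixed meaning.
- cap_bin: Fixed white small-parts bin, 120 (x) x 150 (y) x 40 mm high, wall 3 mm, with two tail caps already in it along its -y side (centres about 47 mm from the middle); the rest is free. Origin: centre of its underside, z up. The tail cap belongs in here. The two bins look alike and can swap places: their contents tell them apart.
- bezel_bin: Fixed white small-parts bin of the same size and layout, with two bezel rings already in it along its -y side. Origin: centre of its underside, z up. The bezel ring belongs in here.
- gauge: Fixed bench V-gauge, base 160 (x) x 90 (y) x 15 mm. Two steel uprights, 18 mm thick (x), 52 wide (y), 128 high, centred at x = +-40 mm (62 mm clear between them for fingers), each with a 90 degree V along x, 18 mm deep, 36 wide, cut in its top. Between them a dial indicator is clamped stem-up in a bridge bar (14 mm wide, top at 90 mm); stem to 98 mm. Origin: centre of its underside.
- v_seat (a point): Where the barrel's centre lies when it is fully seated: on the gauge's centre line, midway between the two uprights, 131.2 mm above the gauge's underside. Its x runs along the Vs (the barrel's axis when seated, either way round), z up. Beyond 7 mm off centre along x a hexagonal collar strikes an upright.
- left_faces: The two hardened steel strips that form the V faces on the gauge's +y side (one in each upright), polished, friction about 0.2; a push of some 15 to 20 N beds the barrel on both. A hand that holds it off to one side loads one face alone (the sideways force on the tool shows it: ease that way). Origin as gauge.
- right_faces: The two hardened steel strips that form the V faces on the gauge's -y side (one in each upright), polished likewise. Origin as gauge.
- plunger (a joint): Travel of the indicator's sprung plunger in m: 0 = free, up; grows as it is pressed down, stop at 0.010. About 0.005 when the barrel is fully seated. Spring: about 2.0 N at the start, 3.0 N when seated, which is more than the barrel's weight, so a barrel let go is lifted off the V faces.
- plunger_tip (a point): Top of the plunger's 10 mm wide flat contact point, on the gauge's centre line; free, it stands 121.2 mm above the gauge's underside, 5 mm above the underside of a seated barrel.
- notebook: Bystander: black notebook lying flat, 110 x 170 x 16 mm. Origin: centre of its underside.
- dispenser: Bystander: white desk tape dispenser, 60 x 150 mm, 88 mm high. Origin: centre of its underside.

How it is judged (in metres and radians):
At the end, for the whole second after the job is handed in: Cap in the cap bin, ring in the ring bin; barrel in both Vs within 6 mm lengthwise, 1.5 mm sideways, 1.5 mm of seat height and 2 degrees, plunger in over 3.8 mm, over 1 N on the left and on the right faces, over 2 N from the fingers, still (x of tail_cap in the frame of cap_bin between -0.06 and 0.06 m and y of tail_cap in the frame of cap_bin between -0.075 and 0.075 m and z of tail_cap in the frame of cap_bin between -0.005 and 0.035 m and x of bezel_ring in the frame of bezel_bin between -0.06 and 0.06 m and y of bezel_ring in the frame of bezel_bin between -0.075 and 0.075 m and z of bezel_ring in the frame of bezel_bin between -0.005 and 0.035 m and x of barrel in the frame of v_seat between -0.006 and 0.006 m and y of barrel in the frame of v_seat between -0.0015 and 0.0015 m and z of barrel in the frame of v_seat between -0.003 and 0.0015 m and angle between the x axis of barrel and the x axis of v_seat, either way round below 0.035 rad and value of joint plunger above 0.0038 m and contact force between barrel and left_faces above 1 N and contact force between barrel and right_faces above 1 N and contact force between the fingers and barrel above 2 N and linear speed of barrel below 0.01 m/s); the arm keeps its last pose, push and grip.
It fails at once if the notebook is shifted by more than 30 mm (distance of notebook from where it was at the start of the episode above 0.03 m).
It fails at once if the dispenser is shifted by more than 30 mm (distance of dispenser from where it was at the start of the episode above 0.03 m).
It also fails if it takes over 72 s, if anything falls off the work surface, if the arm or the gripper's body presses on something with over 40 N, if the wrist force passes 120 N, or if a joint passes its speed limit or range.

## Working session

There is one attempt and no reset: what is moved stays moved. The work goes in short steps, Python scripts to look and compute and a shell command to move; the robot and the scene stay as the last step left them, time stands still between calls to the robot, and variables do not carry over. Pictures are saved under pics/ and viewed, at most 13 in all, crops included, and the job is handed in when it is done.

```bash
mkdir -p pics; ls
python3 - <<'E'
from rig import *
import cv2,numpy as np
s=sense();print(s)
for n in("top","scene"):
    im=grab_frame(n);cv2.imwrite(f"pics/{n}0.png",im[:,:,::-1]);c=get_calibration(n);print(n,np.array(c["K"]).round(1).tolist(),np.array(c["R"]).round(3).tolist(),np.array(c["t"]).round(1))
c=get_calibration("wrist");print(c)
E
```

```text
pics
{'clock': 0.0, 'qpos': array([ 1.19860612e+00,  3.53673272e-01,  1.63414334e+00,  1.00768034e-05,
        1.15522003e+00, -2.42328258e-03]), 'qvel': array([ 0.0001115 , -0.00045765, -0.00014437, -0.00106409,  0.00220314,
       -0.00028638]), 'joint_efforts': array([ 1.92904699e-03, -6.05241823e+01, -3.42075169e+01,  8.11883228e-05,
        9.51086171e-03,  2.27425426e-05]), 'eef_pos': array([225.70620666, 582.29656164, 230.54206263]), 'tcp_rot': array([-3.14014869e+00, -1.27123846e-05,  2.77182164e+00]), 'contact_force': array([ 0.14121232, -0.81524457,  0.60544345]), 'wrist_torque': array([0.04440595, 0.00945073, 0.03529532]), 'grasp_force': 0.0, 'opening': 0.9995845172469563}
top [[477.9, 0.0, 250.0], [0.0, 477.9, 200.7], [0.0, 0.0, 1.0]] [[-0.006, -1.0, 0.003], [-0.983, 0.005, -0.185], [0.185, -0.004, -0.983]] [   8.6  605.7 1068.7]
scene [[390.3, 0.0, 253.0], [0.0, 390.3, 188.1], [0.0, 0.0, 1.0]] [[-0.869, 0.494, -0.012], [0.393, 0.675, -0.625], [-0.301, -0.548, -0.781]] [ 526.6 -164.1 1191.5]
{'K': array([[297.31863964,   0.        , 252.83167558],
       [  0.        , 297.31863964, 189.58710675],
       [  0.        ,   0.        ,   1.        ]]), 'R': array([[ 0.36172176,  0.93228549, -0.00106878],
       [ 0.89656142, -0.34754624,  0.27457101],
       [ 0.25560712, -0.10027653, -0.96156623]]), 't': array([-623.91345952,  -35.789042  ,  379.01648448])}
```

View pics/top0.png

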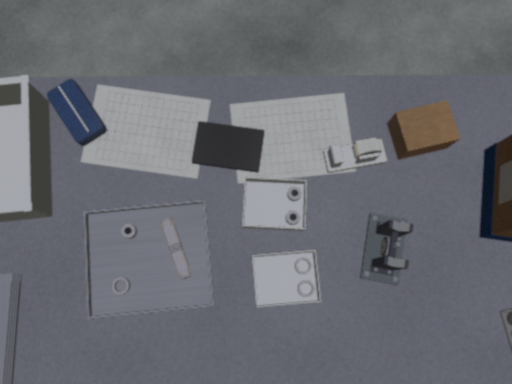

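View pics/scene0.png

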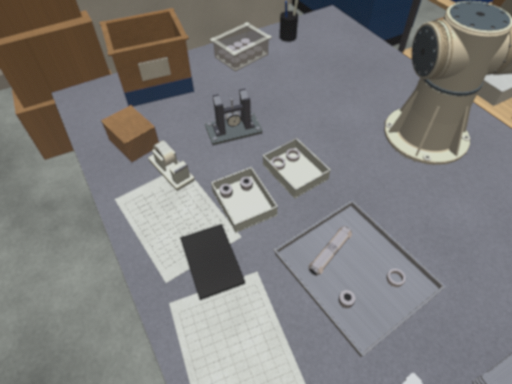

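The top view shows the tray at around (150,258), holding the cap at (129,231), the barrel at (175,247) and the ring at (121,286). The cap bin is at (275,204), the ring bin at (286,278) and the gauge at (385,248). The dispenser (355,155) and notebook (228,147) stand clear of all of these.

```bash
cat > h.py <<'E'
from rig import *
import cv2,numpy as np
def ray(c,u,v,fish=False):
    K,R,t=[np.array(c[k]) for k in"KRt"]
    x=(u-K[0,2])/K[0,0];y=(v-K[1,2])/K[1,1]
    if fish:
        r=np.hypot(x,y);d=np.array([x/r*np.sin(r),y/r*np.sin(r),np.cos(r)]) if r>1e-9 else np.array([0,0,1.])
    else:d=np.array([x,y,1.])
    return -R.T@t,R.T@d
def on(c,u,v,z,fish=False):
    o,d=ray(c,u,v,fish);return (o+d*(z-o[2])/d[2])
def proj(c,P,fish=False):
    K,R,t=[np.array(c[k]) for k in"KRt"];p=R@np.asarray(P,float)+t
    if fish:
        q=np.hypot(p[0],p[1]);s=np.arctan2(q,p[2])/max(q,1e-9);x,y=p[0]*s,p[1]*s
    else:x,y=p[0]/p[2],p[1]/p[2]
    return np.array([K[0,0]*x+K[0,2],K[1,1]*y+K[1,2]])
E
python3 - <<'E'
from h import *
c=get_calibration("top")
for n,u,v,z in [("cap",129,231,27),("barrelA",167,221,18),("barrelB",184,276,18),("ring",121,286,19),("capbin",275,204,40),("bezbin",286,278,40),("upA",400,227,128),("upB",396,264,128),("baseTL",370,214,15),("baseTR",411,220,15),("baseBR",402,283,15),("baseBL",363,277,15),("disp",355,155,0),("trayTL",85,207,20),("trayTR",207,203,20),("trayBR",212,306,20),("trayBL",89,315,20)]:
    print(n,on(c,u,v,z).round(0))
im=cv2.imread("pics/top0.png")[165:325,75:425]
cv2.imwrite("pics/crop.png",cv2.resize(im,None,fx=2.28,fy=2.28,interpolation=cv2.INTER_CUBIC))
E
```

```text
cap [539. 294.  27.]
barrelA [564. 206.  18.]
barrelB [433. 162.  18.]
ring [410. 310.  19.]
capbin [600. -54.  40.]
bezbin [426. -77.  40.]
upA [ 532. -321.  128.]
upB [ 452. -308.  128.]
baseTL [ 579. -286.   15.]
baseTR [ 564. -385.   15.]
baseBR [ 413. -354.   15.]
baseBL [ 428. -262.   15.]
disp [ 732. -260.    0.]
trayTL [599. 405.  20.]
trayTR [607. 110.  20.]
trayBR [363.  95.  20.]
trayBL [344. 381.  20.]
```

View pics/crop.png

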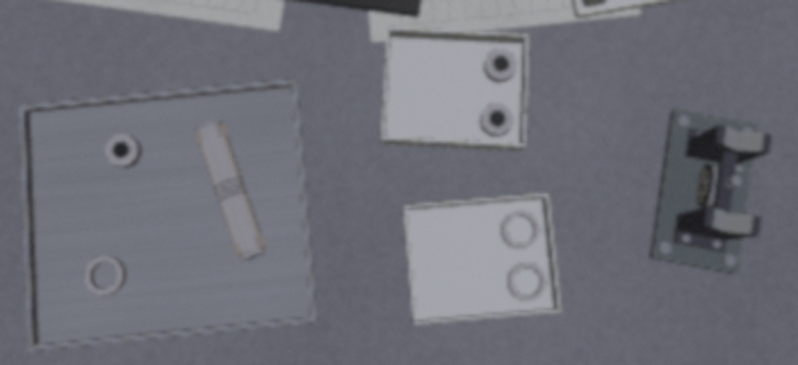

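```bash
python3 -c "
import rig;print(rig.grip_depth)"; python3 -m creep '[{"rz":-0.185},{"rz":-0.185},{"x":-35,"y":-32},{"x":-35,"y":-32},{"x":-35,"y":-32},{"x":-35,"y":-32},{"x":-35,"y":-32,"z":10},{"x":-35,"y":-32,"z":10},{"x":-35,"y":-32,"z":10},{"x":-35,"y":-32,"z":10},{"x":-33,"y":-31,"z":10},{}]'
python3 - <<'E'
from h import *
s=sense();c=get_calibration("wrist");im=grab_frame("wrist");cv2.imwrite("pics/w1.png",im[:,:,::-1]);np.save("c1.npy",c,allow_pickle=True)
print(s["eef_pos"],s["tcp_rot"],-c["R"].T@c["t"])
E
```

```text
18.700000000000003
[225.75764906 582.35755704 230.63742985] [-3.14035666e+00 -5.47815054e-06  2.77177841e+00] [160.89083734 607.23357494 373.60926103]schema error: expected keys x, y, z, rx, ry, rz, hand
```

View pics/w1.png

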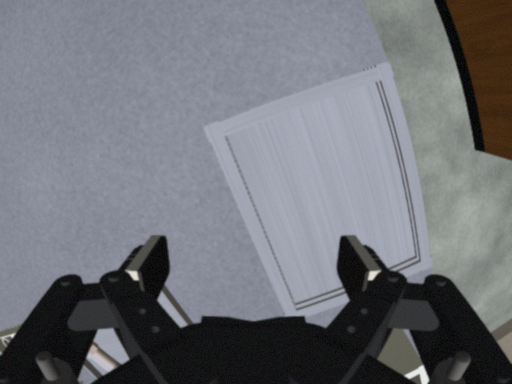

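The wrist view is still from the start pose, because the call was refused. It shows only an unrelated plate and the fingers, and the tray is at the bottom left. I'll try again without the empty row.

```bash
python3 -m creep '[{"rz":-0.185},{"rz":-0.185},{"x":-35,"y":-32},{"x":-35,"y":-32},{"x":-35,"y":-32},{"x":-35,"y":-32},{"x":-35,"y":-32,"z":10},{"x":-35,"y":-32,"z":10},{"x":-35,"y":-32,"z":10},{"x":-35,"y":-32,"z":10},{"x":-33,"y":-31,"z":10},{"x":0}]'
```

```text
schema error: expected keys x, y, z, rx, ry, rz, hand
```

```bash
python3 -m creep '[{"x":0,"y":0,"z":0,"rx":0,"ry":0,"rz":-0.185,"hand":85},{"x":0,"y":0,"z":0,"rx":0,"ry":0,"rz":-0.185,"hand":85},{"x":-35,"y":-32,"z":0,"rx":0,"ry":0,"rz":0,"hand":85},{"x":-35,"y":-32,"z":0,"rx":0,"ry":0,"rz":0,"hand":85},{"x":-35,"y":-32,"z":0,"rx":0,"ry":0,"rz":0,"hand":85},{"x":-35,"y":-32,"z":0,"rx":0,"ry":0,"rz":0,"hand":85},{"x":-35,"y":-32,"z":10,"rx":0,"ry":0,"rz":0,"hand":85},{"x":-35,"y":-32,"z":10,"rx":0,"ry":0,"rz":0,"hand":85},{"x":-35,"y":-32,"z":10,"rx":0,"ry":0,"rz":0,"hand":85},{"x":-35,"y":-32,"z":10,"rx":0,"ry":0,"rz":0,"hand":85},{"x":-33,"y":-31,"z":10,"rx":0,"ry":0,"rz":0,"hand":85},{"x":0,"y":0,"z":0,"rx":0,"ry":0,"rz":0,"hand":85}]'
python3 - <<'E'
from h import *
s=sense();c=get_calibration("wrist");im=grab_frame("wrist");cv2.imwrite("pics/w2.png",im[:,:,::-1]);np.save("c2.npy",c,allow_pickle=True)
print(s["clock"],s["eef_pos"],s["tcp_rot"],-c["R"].T@c["t"])
for n,p in dict(cap=[539,295,27],ring=[410,310,19],bA=[564,206,18],bB=[433,162,18]).items(): print(n,proj(c,p,True))
E
```

```text
clock: 1.65
eef_pos: [540.2, 293.5, 180.1]
tcp_rot: [-3.14, -0.001, 3.139]
contact_force: [-0.0, 0.6, -0.4]
opening: 0.999
grasp_force: 0.0
1.65 [540.23978303 293.45078119 180.11474407] [-3.14041406e+00 -1.12737079e-03  3.13853297e+00] [470.82209302 293.48794562 323.17903285]
cap [254.9638087  174.48450097]
ring [269.48915864  48.62798695]
bA [173.97540457 195.41560779]
bB [129.91784775  77.63776631]
```

View pics/w2.png

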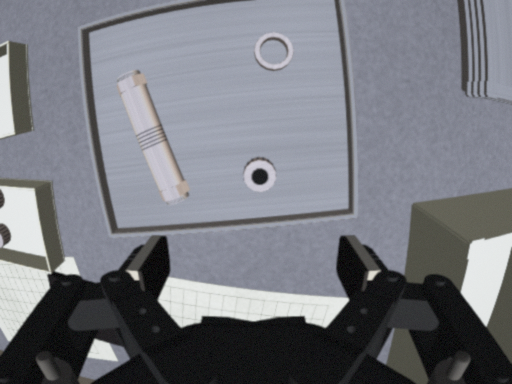

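The wrist view shows the cap's button at about (260,176), the ring at (273,51), and the barrel from (129,75) to (177,195) with its grooves at (151,136). All are close to the top-view estimates, so I'll refine them from this view.

Run:
```python
from h import *
c=np.load("c2.npy",allow_pickle=True).item()
im=cv2.imread("pics/w2.png");g=cv2.cvtColor(im,cv2.COLOR_BGR2GRAY)
# black button
m=(g[160:195,245:278]<60).astype(np.uint8);M=cv2.moments(m,True);u,v=245+M['m10']/M['m00'],160+M['m01']/M['m00']
print("cap",u,v,on(c,u,v,27.5,True).round(1))
# ring: bright mask
m=(g[25:78,245:300]>185).astype(np.uint8);p=cv2.findNonZero(m);(a,b),r=cv2.minEnclosingCircle(p);print("ring",a+245,b+25,r,on(c,a+245,b+25,19,True).round(1))
# barrel: reddish (R-B>5)
d=im[:,:,2].astype(int)-im[:,:,0];m=np.zeros_like(g);m[60:210,100:200]=(d[60:210,100:200]>0)
m=cv2.morphologyEx(m,cv2.MORPH_CLOSE,np.ones((9,9)))
k=max(cv2.findContours(m,0,1)[0],key=cv2.contourArea)
P=np.array([on(c,*q[0],18,True)[:2] for q in k]).astype(np.float32)
print("barrel rect mm",cv2.minAreaRect(P))
print("groove",on(c,151,136,33,True),on(c,151,136,18,True))
```

```text
cap 259.52201257861634 176.25157232704402 [540.8 299.7  27.5]
ring 273.6842098236084 49.13684272766113 18.71886444091797 [410.5 314.2  19. ]
barrel rect mm ((495.19976806640625, 194.15745544433594), (151.42913818359375, 14.530386924743652), 20.081356048583984)
groove [496.50922394 189.67830533  33.        ] [497.8370489  184.31215399  18.        ]
```

```bash
python3 -m creep '[{"x":0,"y":4.5,"z":40,"rx":0,"ry":0,"rz":0.003,"hand":85},{"x":0,"y":0,"z":50,"rx":0,"ry":0,"rz":0,"hand":85},{"x":0,"y":0,"z":45,"rx":0,"ry":0,"rz":0,"hand":85},{"x":0,"y":0,"z":25,"rx":0,"ry":0,"rz":0,"hand":85},{"x":0,"y":0,"z":16,"rx":0,"ry":0,"rz":0,"hand":85},{"x":0,"y":0,"z":0,"rx":0,"ry":0,"rz":0,"hand":20},{"x":0,"y":0,"z":0,"rx":0,"ry":0,"rz":0,"hand":20},{"x":0,"y":0,"z":0,"rx":0,"ry":0,"rz":0,"hand":20},{"x":0,"y":0,"z":0,"rx":0,"ry":0,"rz":0,"hand":20},{"x":0,"y":0,"z":0,"rx":0,"ry":0,"rz":0,"hand":20},{"x":0,"y":0,"z":0,"rx":0,"ry":0,"rz":0,"hand":20}]' 40
```

```text
clock: 3.08
eef_pos: [539.8, 300.9, 6.8]
tcp_rot: [3.14, 0.002, 3.139]
contact_force: [-1.0, 0.1, 5.0]
opening: 0.38
grasp_force: 39.5
```

```bash
python3 -m creep '[{"x":0,"y":0,"z":-50,"rx":0,"ry":0,"rz":0,"hand":20},{"x":0,"y":0,"z":-60,"rx":0,"ry":0,"rz":0,"hand":20},{"x":-9,"y":-48,"z":0,"rx":0,"ry":0,"rz":0,"hand":20},{"x":-9,"y":-48,"z":0,"rx":0,"ry":0,"rz":0,"hand":20},{"x":-9,"y":-48,"z":0,"rx":0,"ry":0,"rz":0,"hand":20},{"x":-9,"y":-48,"z":0,"rx":0,"ry":0,"rz":0,"hand":20},{"x":-8,"y":-48,"z":0,"rx":0,"ry":0,"rz":0,"hand":20},{"x":-8,"y":-48,"z":0,"rx":0,"ry":0,"rz":0,"hand":20},{"x":-8,"y":-45,"z":0,"rx":0,"ry":0,"rz":0,"hand":20},{"x":0,"y":0,"z":0,"rx":0,"ry":0,"rz":0,"hand":20},{"x":0,"y":0,"z":0,"rx":0,"ry":0,"rz":0,"hand":20}]'
python3 - <<'E'
from h import *
c=get_calibration("wrist");im=grab_frame("wrist");cv2.imwrite("pics/w3.png",im[:,:,::-1]);np.save("c3.npy",c,allow_pickle=True)
print(sense()["eef_pos"],sense()["grasp_force"])
E
```

```text
clock: 4.45
eef_pos: [598.0, -32.6, 115.7]
tcp_rot: [3.141, 0.0, 3.138]
contact_force: [0.5, 0.2, 0.2]
opening: 0.379
grasp_force: 40.0
[597.89537888 -32.1002773  115.64610058] 39.95745062828064
```

View pics/w3.png

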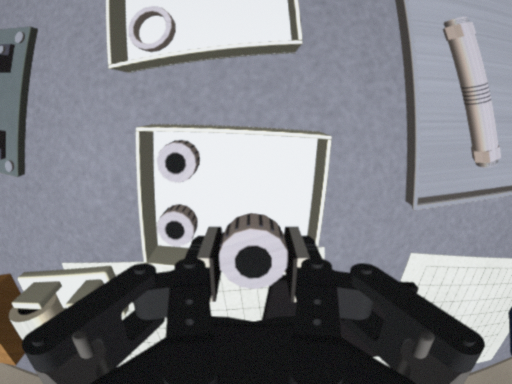

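The wrist view shows the cap held between the fingers at (253,260), above the free half of the cap bin. The bin's two caps are at (178,160) and (176,227). I'll lower and release it.

```bash
python3 -m creep '[{"x":0,"y":0,"z":45,"rx":0,"ry":0,"rz":0,"hand":20},{"x":0,"y":0,"z":40,"rx":0,"ry":0,"rz":0,"hand":20},{"x":0,"y":0,"z":16,"rx":0,"ry":0,"rz":0,"hand":20},{"x":0,"y":0,"z":5,"rx":0,"ry":0,"rz":0,"hand":20},{"x":0,"y":0,"z":0,"rx":0,"ry":0,"rz":0,"hand":50},{"x":0,"y":0,"z":0,"rx":0,"ry":0,"rz":0,"hand":50},{"x":0,"y":0,"z":0,"rx":0,"ry":0,"rz":0,"hand":50},{"x":0,"y":0,"z":-20,"rx":0,"ry":0,"rz":0,"hand":50},{"x":0,"y":0,"z":-60,"rx":0,"ry":0,"rz":0,"hand":50},{"x":0,"y":0,"z":-60,"rx":0,"ry":0,"rz":0,"hand":85},{"x":0,"y":0,"z":0,"rx":0,"ry":0,"rz":0,"hand":85}]'
```

```text
clock: 5.88
eef_pos: [601.6, -33.1, 156.1]
tcp_rot: [-3.141, 0.011, 3.139]
contact_force: [-0.1, 0.6, -0.1]
opening: 0.972
grasp_force: 0.0
```

```bash
python3 -m creep '[{"x":27,"y":49,"z":0,"rx":0,"ry":0,"rz":0,"hand":85},{"x":27,"y":49,"z":0,"rx":0,"ry":0,"rz":0,"hand":85},{"x":27,"y":49,"z":0,"rx":0,"ry":0,"rz":0,"hand":85},{"x":27,"y":49,"z":0,"rx":0,"ry":0,"rz":0,"hand":85},{"x":27,"y":49,"z":0,"rx":0,"ry":0,"rz":0,"hand":85},{"x":27,"y":50,"z":0,"rx":0,"ry":0,"rz":0,"hand":85},{"x":26,"y":50,"z":0,"rx":0,"ry":0,"rz":0,"hand":85},{"x":0,"y":0,"z":0,"rx":0,"ry":0,"rz":0,"hand":85},{"x":0,"y":0,"z":0,"rx":0,"ry":0,"rz":0,"hand":85}]'
```

```text
clock: 7.0
eef_pos: [410.8, 312.4, 149.4]
tcp_rot: [-3.141, 0.0, 3.14]
contact_force: [0.3, -0.6, 0.1]
opening: 1.002
grasp_force: 0.0
```

```bash
python3 -m creep '[{"x":0,"y":0,"z":45,"rx":0,"ry":0,"rz":0,"hand":85},{"x":0,"y":0,"z":50,"rx":0,"ry":0,"rz":0,"hand":85},{"x":0,"y":0,"z":32,"rx":0,"ry":0,"rz":0,"hand":85},{"x":0,"y":0,"z":17,"rx":0,"ry":0,"rz":0,"hand":75},{"x":0,"y":0,"z":0,"rx":0,"ry":0,"rz":0,"hand":25},{"x":0,"y":0,"z":0,"rx":0,"ry":0,"rz":0,"hand":25},{"x":0,"y":0,"z":0,"rx":0,"ry":0,"rz":0,"hand":25},{"x":0,"y":0,"z":0,"rx":0,"ry":0,"rz":0,"hand":25},{"x":0,"y":0,"z":0,"rx":0,"ry":0,"rz":0,"hand":25},{"x":0,"y":0,"z":0,"rx":0,"ry":0,"rz":0,"hand":25}]' 40
```

```text
clock: 8.25
eef_pos: [411.9, 313.2, 6.7]
tcp_rot: [3.14, 0.002, 3.139]
contact_force: [0.6, -2.9, 8.1]
opening: 0.446
grasp_force: 40.7
```

```bash
python3 -m creep '[{"x":0,"y":0,"z":-50,"rx":0,"ry":0,"rz":0,"hand":25},{"x":0,"y":0,"z":-60,"rx":0,"ry":0,"rz":0,"hand":25},{"x":-2,"y":-46,"z":0,"rx":0,"ry":0,"rz":0,"hand":25},{"x":-2,"y":-46,"z":0,"rx":0,"ry":0,"rz":0,"hand":25},{"x":-2,"y":-46,"z":0,"rx":0,"ry":0,"rz":0,"hand":25},{"x":-2,"y":-46,"z":0,"rx":0,"ry":0,"rz":0,"hand":25},{"x":-2,"y":-46,"z":0,"rx":0,"ry":0,"rz":0,"hand":25},{"x":-2,"y":-46,"z":0,"rx":0,"ry":0,"rz":0,"hand":25},{"x":-2,"y":-46,"z":0,"rx":0,"ry":0,"rz":0,"hand":25},{"x":-1,"y":-43,"z":0,"rx":0,"ry":0,"rz":0,"hand":25},{"x":0,"y":0,"z":0,"rx":0,"ry":0,"rz":0,"hand":25},{"x":0,"y":0,"z":0,"rx":0,"ry":0,"rz":0,"hand":25}]'
python3 - <<'E'
from h import *
c=get_calibration("wrist");im=grab_frame("wrist");cv2.imwrite("pics/w4.png",im[:,:,::-1]);np.save("c4.npy",c,allow_pickle=True)
E
```

```text
clock: 9.75
eef_pos: [425.1, -52.1, 115.7]
tcp_rot: [3.141, 0.001, 3.138]
contact_force: [-0.0, -0.2, -0.5]
opening: 0.445
grasp_force: 40.5
```

View pics/w4.png

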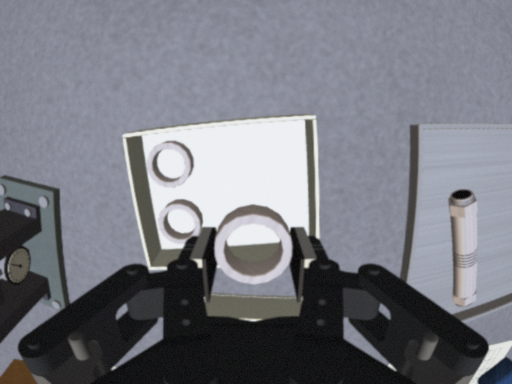

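The wrist view shows the ring held at (253,244) above the free half of the ring bin. The bin's two rings are at (170,164) and (181,220). I'll lower and release it.

```bash
python3 -m creep '[{"x":0,"y":-2,"z":45,"rx":0,"ry":0,"rz":0,"hand":25},{"x":0,"y":0,"z":40,"rx":0,"ry":0,"rz":0,"hand":25},{"x":0,"y":0,"z":16,"rx":0,"ry":0,"rz":0,"hand":25},{"x":0,"y":0,"z":5,"rx":0,"ry":0,"rz":0,"hand":25},{"x":0,"y":0,"z":0,"rx":0,"ry":0,"rz":0,"hand":52},{"x":0,"y":0,"z":0,"rx":0,"ry":0,"rz":0,"hand":52},{"x":0,"y":0,"z":0,"rx":0,"ry":0,"rz":0,"hand":52},{"x":0,"y":0,"z":-20,"rx":0,"ry":0,"rz":0,"hand":52},{"x":0,"y":0,"z":-60,"rx":0,"ry":0,"rz":0,"hand":52},{"x":0,"y":0,"z":-60,"rx":0,"ry":0,"rz":0,"hand":85},{"x":0,"y":0,"z":0,"rx":0,"ry":0,"rz":0,"hand":85}]'
python3 - <<'E'
from h import *
c=get_calibration("top");im=grab_frame("top")
cv2.imwrite("pics/top2.png",im[:,:,::-1])
# barrel midpoint/axis from earlier top picture and wrist c2, mask along-axis
g=cv2.imread("pics/top0.png");d=g[:,:,2].astype(int)-g[:,:,0]
m=np.zeros(g.shape[:2],np.uint8);m[212:285,155:198]=d[212:285,155:198]>-3
m=cv2.morphologyEx(m,cv2.MORPH_CLOSE,np.ones((7,7)));k=max(cv2.findContours(m,0,1)[0],key=cv2.contourArea)
print("top",cv2.minAreaRect(np.array([on(c,*q[0],18)[:2] for q in k],np.float32)))
c=np.load("c2.npy",allow_pickle=True).item()
for u,v in((129,75),(177,197)):print(on(c,u,v,18,True).round(1))
E
```

```text
clock: 11.18
eef_pos: [428.1, -54.9, 154.0]
tcp_rot: [-3.14, 0.009, 3.139]
contact_force: [0.2, -0.3, -0.2]
opening: 0.984
grasp_force: 0.0
top ((499.3818054199219, 183.78500366210938), (145.6659393310547, 34.02336120605469), 19.795839309692383)
[430.  160.9  18. ]
[565.8 209.3  18. ]
```

```bash
python3 -m creep '[{"x":-14,"y":48,"z":0,"rx":0,"ry":0,"rz":0,"hand":85},{"x":-14,"y":48,"z":0,"rx":0,"ry":0,"rz":0,"hand":85},{"x":-14,"y":48,"z":0,"rx":0,"ry":0,"rz":0,"hand":85},{"x":-15,"y":48,"z":0,"rx":0,"ry":0,"rz":0,"hand":85},{"x":-15,"y":47,"z":0,"rx":0,"ry":0,"rz":0,"hand":85},{"x":0,"y":0,"z":0,"rx":0,"ry":0,"rz":-0.172,"hand":85},{"x":0,"y":0,"z":0,"rx":0,"ry":0,"rz":-0.172,"hand":85},{"x":0,"y":0,"z":0,"rx":0,"ry":0,"rz":0,"hand":85},{"x":0,"y":0,"z":0,"rx":0,"ry":0,"rz":0,"hand":85}]'
python3 - <<'E'
from h import *
s=sense();c=get_calibration("wrist");im=grab_frame("wrist");cv2.imwrite("pics/w5.png",im[:,:,::-1]);np.save("c5.npy",c,allow_pickle=True)
print(s["eef_pos"],s["tcp_rot"]);
for p in ([498,185,18],[567.7,210,18],[428,160,18]):print(proj(c,p,True))
E
```

```text
clock: 12.35
eef_pos: [497.1, 184.1, 148.5]
tcp_rot: [-3.142, -0.001, -2.804]
contact_force: [-0.1, -0.0, -0.3]
opening: 0.993
grasp_force: 0.0
[497.11613739 184.12604444 148.5236548 ] [-3.14158681e+00 -1.37860456e-03 -2.80441323e+00]
[253.87324313 182.43391961]
[254.32945599 251.94561221]
[253.41688564 103.29679944]
```

View pics/w5.png

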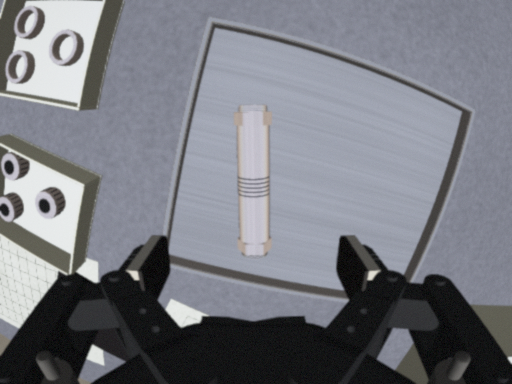

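The wrist view shows the cap and the ring lying in their bins. The barrel is parallel to the tool's x at column 253, with its ends at rows 104 and 255 and its grooves at row 187.

Run:
```python
from h import *
c=np.load("c5.npy",allow_pickle=True).item()
g=cv2.cvtColor(cv2.imread("pics/w5.png"),cv2.COLOR_BGR2GRAY)
x0=np.array([497.1,184.1]);yaw=-2.804;X=np.array([np.cos(yaw),np.sin(yaw)]);Y=np.array([np.sin(yaw),-np.cos(yaw)])
col=g[165:205,246:261].mean(1);print(col.round(0).astype(int).tolist())
for u,v,z in((253.5,187,33),(253,105,16),(253.5,255,16),(240,140,20),(269,140,20),(240,225,20),(269,225,20)):
    p=on(c,u,v,z,True)[:2];print((u,v),p.round(1),"tool",((p-x0)@X).round(1),((p-x0)@Y).round(1))
```

```text
[197, 197, 197, 196, 197, 196, 196, 197, 197, 196, 197, 196, 192, 167, 136, 166, 190, 180, 141, 152, 184, 185, 148, 142, 180, 187, 157, 137, 176, 190, 170, 138, 165, 190, 196, 197, 196, 197, 197, 197]
(253.5, 187) [498.5 184.8] tool -1.5 0.2
(253, 105) [429.6 160.2] tool 71.6 -0.2
(253.5, 255) [572.4 210.8] tool -79.9 0.2
(240, 140) [463.8 159.5] tool 39.5 -12.2
(269, 140) [455.  184.6] tool 39.5 14.4
(240, 225) [543.  186.3] tool -44.0 -13.2
(269, 225) [533.5 213.3] tool -44.0 15.5
```

```bash
python3 -m creep '[{"x":-2.7,"y":0.5,"z":45,"rx":0,"ry":0,"rz":0.004,"hand":85},{"x":0,"y":0,"z":50,"rx":0,"ry":0,"rz":0,"hand":85},{"x":0,"y":0,"z":32,"rx":0,"ry":0,"rz":0,"hand":85},{"x":0,"y":0,"z":16,"rx":0,"ry":0,"rz":0,"hand":75},{"x":0,"y":0,"z":0,"rx":0,"ry":0,"rz":0,"hand":60},{"x":0,"y":0,"z":0,"rx":0,"ry":0,"rz":0,"hand":15},{"x":0,"y":0,"z":0,"rx":0,"ry":0,"rz":0,"hand":15},{"x":0,"y":0,"z":0,"rx":0,"ry":0,"rz":0,"hand":15},{"x":0,"y":0,"z":0,"rx":0,"ry":0,"rz":0,"hand":15},{"x":0,"y":0,"z":0,"rx":0,"ry":0,"rz":0,"hand":15},{"x":0,"y":0,"z":0,"rx":0,"ry":0,"rz":0,"hand":15}]' 80
```

```text
clock: 13.78
eef_pos: [501.1, 186.2, 8.0]
tcp_rot: [-3.142, 0.003, -2.804]
contact_force: [-2.0, 0.6, 7.7]
opening: 0.323
grasp_force: 78.3
```

```bash
python3 -m creep '[{"x":0,"y":0,"z":-22,"rx":0,"ry":0,"rz":0,"hand":15},{"x":0,"y":0,"z":-50,"rx":0,"ry":0,"rz":0,"hand":15},{"x":0,"y":0,"z":-55,"rx":0,"ry":0,"rz":0,"hand":15},{"x":0,"y":0,"z":-55,"rx":0,"ry":0,"rz":0,"hand":15},{"x":0,"y":0,"z":0,"rx":0,"ry":0,"rz":0.166,"hand":15},{"x":0,"y":0,"z":0,"rx":0,"ry":0,"rz":0.166,"hand":15},{"x":0,"y":0,"z":0,"rx":0,"ry":0,"rz":0.167,"hand":15},{"x":-15,"y":-47,"z":0,"rx":0,"ry":0,"rz":0,"hand":15},{"x":-15,"y":-47,"z":0,"rx":0,"ry":0,"rz":0,"hand":15},{"x":-15,"y":-47,"z":0,"rx":0,"ry":0,"rz":0,"hand":15},{"x":-15,"y":-47,"z":0,"rx":0,"ry":0,"rz":0,"hand":15},{"x":-15,"y":-47,"z":0,"rx":0,"ry":0,"rz":0,"hand":15},{"x":-14,"y":-47,"z":0,"rx":0,"ry":0,"rz":0,"hand":15},{"x":-14,"y":-46,"z":0,"rx":0,"ry":0,"rz":0,"hand":15},{"x":-14,"y":-46,"z":0,"rx":0,"ry":0,"rz":0,"hand":15},{"x":-14,"y":-45,"z":0,"rx":0,"ry":0,"rz":0,"hand":15},{"x":0,"y":0,"z":0,"rx":0,"ry":0,"rz":0,"hand":15},{"x":0,"y":0,"z":0,"rx":0,"ry":0,"rz":0,"hand":15}]'
python3 - <<'E'
from h import *
s=sense();c=get_calibration("wrist");im=grab_frame("wrist");np.save("c6.npy",c,allow_pickle=True)
cv2.imwrite("pics/w6.png",im[:,:,::-1]);cv2.imwrite("pics/w6b.png",cv2.resize(im[:,:,::-1],(800,600),interpolation=cv2.INTER_CUBIC))
print(s["eef_pos"],s["tcp_rot"])
E
```

```text
clock: 16.02
eef_pos: [561.4, -248.5, 188.7]
tcp_rot: [3.141, 0.0, 2.979]
contact_force: [0.5, 0.7, -1.0]
opening: 0.321
grasp_force: 79.4
[ 561.43165312 -248.4908206   188.66785566] [3.14127385e+00 4.97580844e-05 2.97898331e+00]
```

View pics/w6b.png

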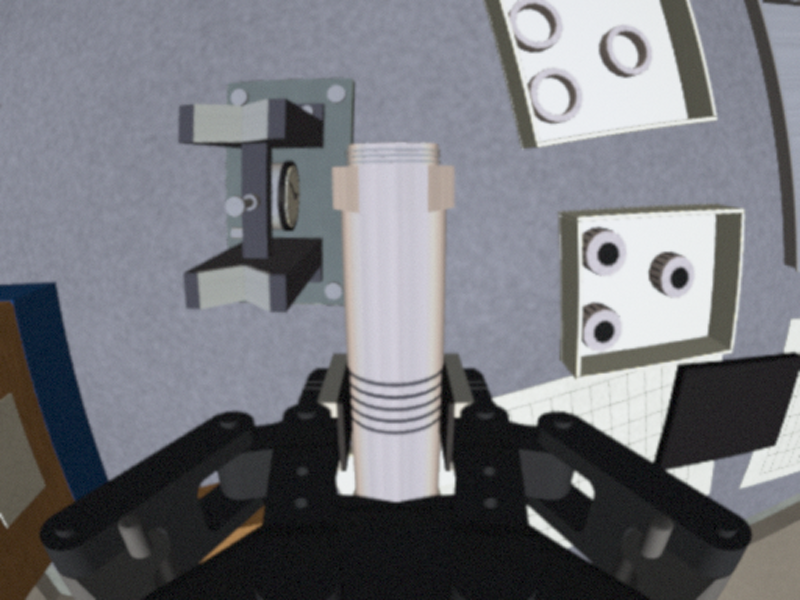

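The wrist view (800x600) shows the gauge at left. The light V strips run from (193,106) to (271,140) on the far upright and from (199,272) to (273,308) on the near one. The barrel is held straight, with its grooves at (395,405) and its visible end at row 150. I'll now fit the V strips at z=128 and check the barrel in the hand.

Run:
```python
from h import *
c=np.load("c6.npy",allow_pickle=True).item()
im=cv2.imread("pics/w6.png");g=cv2.cvtColor(im,cv2.COLOR_BGR2GRAY)
T=np.array([561.43,-248.49]);yaw=2.979;X=np.array([np.cos(yaw),np.sin(yaw)]);Y=np.array([np.sin(yaw),-np.cos(yaw)])
tool=lambda u,v,z:(lambda p:np.array([(p-T)@X,(p-T)@Y]))(on(c,u,v,z,True)[:2])
warm=(im[:,:,1].astype(int)-im[:,:,0])>-6   # non-bluish
for n,(r0,r1) in dict(far=(58,100),near=(160,202)).items():
    m=np.zeros_like(g);s=np.s_[r0:r1,110:190];m[s]=((g[s]>100)&warm[s])
    m=cv2.morphologyEx(m,cv2.MORPH_OPEN,np.ones((3,3)));k=max(cv2.findContours(m,0,1)[0],key=cv2.contourArea)
    m=cv2.drawContours(m*0,[k],-1,1,-1);ys,xs=np.nonzero(m);a,b=xs.min(),xs.max()
    L=ys[xs==a+2];R=ys[xs==b-2]
    print(n,cv2.contourArea(k),"cols",a,b,"rowsL",L.min(),L.max(),"rowsR",R.min(),R.max())
    for u,q in((a-.5,L),(b+.5,R)): print("  edge",tool(u,q.min()-.5,128).round(1),tool(u,q.max()+.5,128).round(1))
# barrel in hand, axis height TCP+10
z=198.7
for v in(140,160,200,220):
    r=g[v,200:305].astype(int); d=np.abs(np.diff(im[v,200:305].astype(int).sum(1)));l=200+np.argmax(d[:40]);rr=200+65+np.argmax(d[65:]);print("barrel row",v,l,rr,tool(l+.5,v,z).round(1),tool(rr+.5,v,z).round(1))
col=g[85:110,240:265].mean(1);print("end",85+np.argmax(np.diff(col)),tool(252,85+np.argmax(np.diff(col)),z+11).round(1))
col=g[232:285,245:260].mean(1);print(col.round(0).astype(int).tolist(),tool(252,259,z+15).round(1))
```

```text
far 1055.5 cols 123 170 rowsL 67 90 rowsR 58 88
  edge [103.1 -93.7] [ 85.4 -93.9]
  edge [106.  -57.1] [ 83.9 -57.2]
near 872.0 cols 126 171 rowsL 174 197 rowsR 174 181
  edge [ 23.9 -95.6] [  5.1 -97.9]
  edge [ 23.4 -58.9] [ 17.5 -59.3]
barrel row 140 218 282 [ 54.8 -15.8] [54.7 12.9]
barrel row 160 205 283 [ 45.6 -22. ] [45.6 13.6]
barrel row 200 222 281 [ 26.5 -14.7] [26.5 13.1]
barrel row 220 223 280 [ 16.3 -14.5] [16.3 12.9]
end 90 [76.5 -0.7]
[203, 203, 203, 203, 203, 203, 203, 203, 203, 203, 203, 198, 175, 132, 108, 145, 184, 200, 202, 201, 182, 128, 102, 144, 190, 202, 203, 197, 171, 119, 117, 163, 195, 202, 201, 188, 141, 106, 139, 189, 202, 201, 194, 163, 117, 132, 177, 198, 201, 202, 202, 202, 202] [ 3.3 -0.8]
```

```bash
python3 -m creep '[{"x":0,"y":0,"z":0,"rx":0,"ry":0,"rz":0.026,"hand":15},{"x":17,"y":-26,"z":0,"rx":0,"ry":0,"rz":0,"hand":15},{"x":17,"y":-26,"z":0,"rx":0,"ry":0,"rz":0,"hand":15},{"x":16,"y":-25,"z":0,"rx":0,"ry":0,"rz":0,"hand":15},{"x":0,"y":0,"z":25,"rx":0,"ry":0,"rz":0,"hand":15},{"x":0,"y":0,"z":20,"rx":0,"ry":0,"rz":0,"hand":15},{"x":0,"y":0,"z":0,"rx":0,"ry":0,"rz":0,"hand":15},{"x":0,"y":0,"z":0,"rx":0,"ry":0,"rz":0,"hand":15},{"x":0,"y":0,"z":0,"rx":0,"ry":0,"rz":0,"hand":15}]'
python3 - <<'E'
from h import *
im=grab_frame("scene");np.save("cs.npy",get_calibration("scene"),allow_pickle=True)
a=cv2.resize(im[70:150,190:290,::-1],(500,400),interpolation=cv2.INTER_CUBIC);w=grab_frame("wrist")[:,:,::-1]
cv2.imwrite("pics/s7.png",np.hstack([a,cv2.resize(w[100:340,160:340],(300,400))]))
print(get_calibration("wrist")["t"],sense()["eef_pos"],sense()["contact_force"],sense()["wrist_torque"])
E
```

```text
clock: 17.2
eef_pos: [499.0, -315.2, 144.3]
tcp_rot: [-3.141, 0.002, 2.954]
contact_force: [-0.1, -0.5, -1.7]
opening: 0.32
grasp_force: 79.4
[ 216.96759692 -539.70810258  143.63062388] [ 498.76735109 -315.20387287  144.06281375] [ 1.02630902 -0.61590086 -1.68978528] [0.0071203  0.02222621 0.03797866]
```

View pics/s7.png

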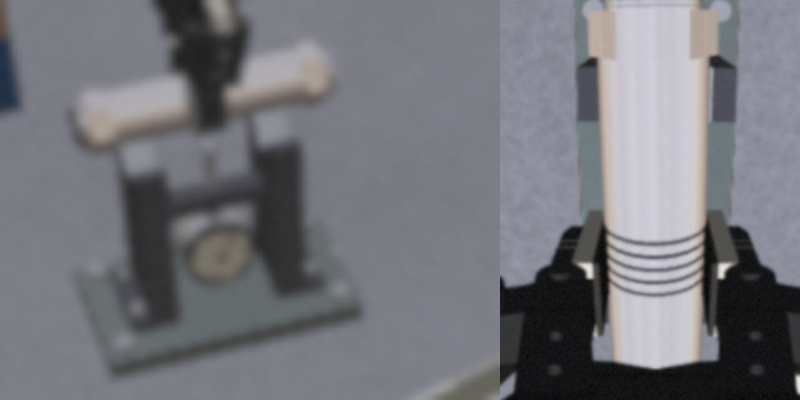

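The scene crop shows the barrel level above both Vs, with the collars outside the uprights. The wrist crop shows it centred over the far upright (barrel 603-710, upright 578-737). I'll now press down in small steps.

```bash
python3 -m creep '[{"x":0,"y":0,"z":7,"rx":0,"ry":0,"rz":0,"hand":15},{"x":0,"y":0,"z":6,"rx":0,"ry":0,"rz":0,"hand":15},{"x":0,"y":0,"z":3,"rx":0,"ry":0,"rz":0,"hand":15},{"x":0,"y":0,"z":0,"rx":0,"ry":0,"rz":0,"hand":15},{"x":0,"y":0,"z":0,"rx":0,"ry":0,"rz":0,"hand":15},{"x":0,"y":0,"z":0,"rx":0,"ry":0,"rz":0,"hand":15}]'; python3 -m creep '[{"x":0,"y":0,"z":2,"rx":0,"ry":0,"rz":0,"hand":15},{"x":0,"y":0,"z":1,"rx":0,"ry":0,"rz":0,"hand":15},{"x":0,"y":0,"z":0,"rx":0,"ry":0,"rz":0,"hand":15},{"x":0,"y":0,"z":0,"rx":0,"ry":0,"rz":0,"hand":15},{"x":0,"y":0,"z":0,"rx":0,"ry":0,"rz":0,"hand":15}]';python3 -m creep '[{"x":0,"y":0,"z":1.5,"rx":0,"ry":0,"rz":0,"hand":15},{"x":0,"y":0,"z":0,"rx":0,"ry":0,"rz":0,"hand":15},{"x":0,"y":0,"z":0,"rx":0,"ry":0,"rz":0,"hand":15},{"x":0,"y":0,"z":0,"rx":0,"ry":0,"rz":0,"hand":15}]'
```

```text
clock: 18.05
eef_pos: [498.4, -315.2, 127.5]
tcp_rot: [-3.141, 0.0, 2.954]
contact_force: [0.1, 0.3, -1.6]
opening: 0.319
grasp_force: 79.4
clock: 18.68
eef_pos: [498.5, -315.2, 124.4]
tcp_rot: [-3.141, 0.0, 2.954]
contact_force: [0.3, -0.8, 0.8]
opening: 0.321
grasp_force: 79.5
clock: 19.18
eef_pos: [498.3, -315.1, 122.8]
tcp_rot: [3.142, 0.0, 2.954]
contact_force: [1.4, -0.5, 1.0]
opening: 0.317
grasp_force: 79.5
```

```bash
for i in 1 2; do python3 -m creep '[{"x":0,"y":0,"z":1,"rx":0,"ry":0,"rz":0,"hand":15},{"x":0,"y":0,"z":0,"rx":0,"ry":0,"rz":0,"hand":15},{"x":0,"y":0,"z":0,"rx":0,"ry":0,"rz":0,"hand":15},{"x":0,"y":0,"z":0,"rx":0,"ry":0,"rz":0,"hand":15}]'; python3 -c "from rig import *;print(sense()['wrist_torque'])"; done
```

```text
clock: 19.68
eef_pos: [498.4, -315.1, 121.9]
tcp_rot: [3.142, 0.0, 2.954]
contact_force: [1.0, 0.9, 3.3]
opening: 0.319
grasp_force: 79.8
[ 0.02729814 -0.12453216 -0.02043285]
clock: 20.18
eef_pos: [498.5, -315.2, 121.5]
tcp_rot: [-3.142, 0.001, 2.953]
contact_force: [-1.1, 1.2, 9.9]
opening: 0.321
grasp_force: 80.7
[ 0.2233826   0.27157243 -0.33054245]
```

```bash
python3 -m creep '[{"x":0,"y":0,"z":0.9,"rx":0,"ry":0,"rz":0,"hand":15},{"x":0,"y":0,"z":0,"rx":0,"ry":0,"rz":0,"hand":15},{"x":0,"y":0,"z":0,"rx":0,"ry":0,"rz":0,"hand":15},{"x":0,"y":0,"z":0,"rx":0,"ry":0,"rz":0,"hand":15},{"x":0,"y":0,"z":0,"rx":0,"ry":0,"rz":0,"hand":15}]'
python3 - <<'E'
from h import *
F=[];W=[];P=[]
for i in range(6):
    grab_frame("top");s=sense();F.append(s["contact_force"]);W.append(s["wrist_torque"]);P.append(s["eef_pos"])
print(np.mean(F,0),np.std(F,0),np.mean(W,0),np.mean(P,0),s["tcp_rot"])
yaw=s["tcp_rot"][2];f=np.mean(F,0);print("tool x,y",f[0]*np.cos(yaw)+f[1]*np.sin(yaw),f[0]*np.sin(yaw)-f[1]*np.cos(yaw))
E
```

```text
clock: 20.8
eef_pos: [498.5, -315.3, 121.4]
tcp_rot: [-3.141, 0.001, 2.953]
contact_force: [-3.4, 3.2, 17.2]
opening: 0.322
grasp_force: 81.5
[-3.51722773  2.76352915 17.62901891] [0.42269624 0.76901949 0.36588195] [ 0.42337128  0.62718425 -0.37632833] [ 498.51986477 -315.24188158  121.36426827] [-3.14151953e+00  7.80252291e-04  2.95311646e+00]
tool x,y 3.9727218712300996 2.05559363274509
```

```bash
python3 -m creep '[{"x":0.3,"y":0.25,"z":0.1,"rx":0,"ry":0,"rz":0,"hand":15},{"x":0,"y":0,"z":0,"rx":0,"ry":0,"rz":0,"hand":15},{"x":0,"y":0,"z":0,"rx":0,"ry":0,"rz":0,"hand":15},{"x":0,"y":0,"z":0,"rx":0,"ry":0,"rz":0,"hand":15},{"x":0,"y":0,"z":0,"rx":0,"ry":0,"rz":0,"hand":15}]'
python3 - <<'E'
from h import *
F=[];W=[];P=[]
for i in range(6):
    im=grab_frame("wrist");s=sense();F.append(s["contact_force"]);W.append(s["wrist_torque"]);P.append(s["eef_pos"])
print(np.mean(F,0),np.mean(W,0),np.mean(P,0),s["tcp_rot"],abs(s["qvel"]).max())
yaw=s["tcp_rot"][2];f=np.mean(F,0);print("tool x,y",f[0]*np.cos(yaw)+f[1]*np.sin(yaw),f[0]*np.sin(yaw)-f[1]*np.cos(yaw))
sc=grab_frame("scene")[70:150,190:290];cv2.imwrite("pics/end.png",np.hstack([cv2.resize(sc,(400,320),interpolation=cv2.INTER_CUBIC),cv2.resize(im[60:300,160:340],(240,320))])[:,:,::-1])
E
```

```text
clock: 21.72
eef_pos: [498.5, -315.2, 121.4]
tcp_rot: [-3.141, 0.001, 2.953]
contact_force: [-2.4, 0.8, 17.0]
opening: 0.323
grasp_force: 81.4
[-2.83050042  1.90189378 17.09104105] [ 0.250889    0.52373815 -0.37987475] [ 498.53352803 -315.22508776  121.37215202] [-3.14108266e+00  1.40862511e-03  2.95317886e+00] 0.0014641652879373234
tool x,y 3.1366344345823545 1.338079586019159
```

View pics/end.png

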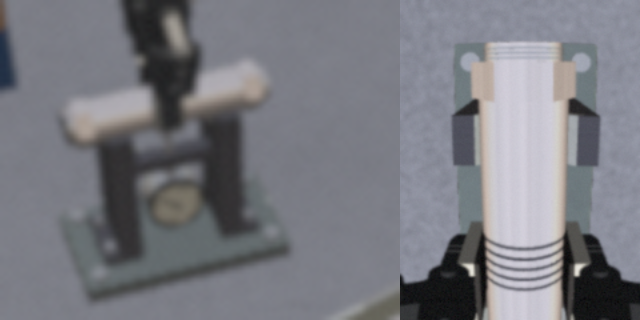

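Run:
```python
from h import *
c=get_calibration("wrist");s=sense();yaw=s["tcp_rot"][2];X=np.array([np.cos(yaw),np.sin(yaw)])
for n,u,v,z in(("uprFar",208,144.8,128),("uprNear",208,183.7,128),("colNear",214,135,131),("colFar",214,106.5,131)):
    print(n,(on(c,u,v,z,True)[:2]-s["eef_pos"][:2])@X)
```

```text
uprFar 52.21056486474452
uprNear 33.525636324125905
colNear 57.02913226516908
colFar 69.91171638672496
```

The final view shows the barrel bedded in both Vs, with the collar edge about 5 mm clear of the upright. It sits about 1.4 mm off centre lengthwise. The push is about 17 N with only 1.3 N sideways, so both faces are loaded.

```bash
python3 -c "
from rig import *
print(sign_off())"
```

```text
the job is handed in; nothing more can be done
None
```

The job is handed in at about 22 s of the 72 s allowed, with no verdict returned: the tail cap and bezel ring are in their matching bins, and the barrel is still held pressed at about 17 N into both Vs, roughly 1.4 mm off centre lengthwise.

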